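# Lay the washed canister down to dry

### The job

Using the fingertips only to push and support, tip the tall open canister over on the drying board onto its broad side, with its mouth pointing away from the steel stop, letting it down gently all the way rather than letting it fall. Then push it back along the board until its base is flush and square against the stop. Never lift it off the board, do not squeeze it hard, leave the bowl, jar and cup alone, and finish clear of everything.

Things in the scene. Friction and masses are not known exactly. Their poses are not given: they have to be found in the camera images.
- board: Fixed white plastic drying board on the steel bench, 240 mm along its x, 420 mm along its y, 8 mm thick (top 8 mm above the bench); origin at the centre of its underside, z up. Its +y is the direction in which the canister is to be tipped. A steel stop stands near its -y end. It lies elsewhere each time, turned up to 0.3 rad.
- stop (a point): Foot of the steel stop's working face, at the middle of its length, on the board's top (180 mm along -y from the board's origin); axes as the board's. The face looks to the board's +y. The stop is a fixed upright strip 220 mm long along x, 12 mm thick, 45 mm tall above the board.
- canister: Tall empty open-topped rectangular canister of cream plastic, upright on the board, its back 3 to 35 mm from the stop: 110 mm along its x, 70 mm along its y, 210 mm tall (z, base to mouth), about 0.25 to 0.4 kg. Origin at the centre of its underside. Its +y, within about 0.1 rad of the board's, is the way it is to be tipped.
- mouth (a point): Centre of the canister's mouth, level with the rim, 210 mm along z from the canister's origin; axes as the canister's. Walls 4 mm thick: the opening is 102 x 62 mm (x, y), open down to the 4 mm floor. A closed fingertip fits in and can pull on the +y wall, then hold back the -y wall.
- foot (a point): Middle of the canister's lower +y edge, 35 mm along y from its origin; axes as the canister's. When its top is pushed or pulled to +y it does not slide but turns about this edge; past about 20 degrees it falls by itself unless held back.
- bowl: Steel mixing bowl, 150 mm across, 60 mm tall, on the bench on the board's +x side; origin at the centre of its underside. Leave alone.
- jar: Glass jar with a steel lid, 60 mm across, 90 mm tall, on the bench on the board's +x side; origin at the centre of its underside. Leave alone.
- cup: Small steel cup, 68 mm across, 60 mm tall, on the bench on the board's +x side; origin at the centre of its underside. Leave alone.
Not all that is in view belongs to the job. Leave any green or pink look-alike of the canister alone.

How it is judged (in metres and radians):
At the end, for the whole second after the job is handed in: The canister lies still on its broad side on the board (within 4 degrees of level, origin under 52 mm high), its mouth pointing away from the stop, its base within 6 mm of the stop's face and square to it within 0.06 rad, no more than 80 mm to either side of the board's centre line (angle between canister's own z axis and vertical between 1.5 and 1.64 rad and y of canister in the frame of board between -0.186 and -0.174 m and angle between the z axis of canister and the y axis of board, either way round below 0.06 rad and y of mouth in the frame of board above 0 m and height (world z) of canister below 0.052 m and x of canister in the frame of board between -0.08 and 0.08 m and linear speed of canister below 0.02 m/s and angular speed of canister below 0.1 rad/s); the robot touches nothing.
It fails at once if the canister falls or swings instead of being let down gently (turns faster than 3.5 rad/s) (angular speed of canister above 3.5 rad/s).
It fails at once if the canister's lower edge is lifted more than about 30 mm off the board (height (world z) of foot above 0.04 m).
It fails at once if the canister is squeezed or pushed hard (over 30 N) (contact force between the fingers and canister above 30 N).
It fails at once if the bowl, jar or cup is moved more than 30 mm (distance of any of bowl, jar, cup from where it was at the start of the episode above 0.03 m).
It also fails if it takes over 70 s, if anything falls off the work surface, if the arm or the gripper's body presses on something with over 40 N, if the wrist force passes 120 N, or if a joint passes its speed limit or range.

### The arm

A 6-joint arm with a two-finger parallel gripper is mounted at the origin on the work surface. World frame = base frame: x ahead of the robot, y to its left, z up, the work surface at z = 0. Lengths are in mm, angles in rad, forces in N, time in s.
With the tool pointing down it reaches from about 350 to 975 mm from the base axis. Payload 7.1 kg.
Tool frame: the origin (TCP) lies at the very end of the fingers, on their centre line; the grasp point (between the pads) lies 19 mm behind it; y points along the fingers, z is the direction in which the jaws open and shut, and the axes are right-handed (so a half turn about y gives the same grasp; the last joint's range is limited). The gripper opens to 88 mm and grips with 3 to 60 N. Pads are 20 mm wide; open, the fingers measure 115 mm over their backs; the gripper's body (75 mm by 178 mm) begins 61 mm behind the grasp point.
Start: joints at [1.209, 0.423, 1.63, -0, 1.089, -0.019], TCP at [210.046, 588.63, 222.675] pointing down, gripper open.
Joint ranges: [-3, 3], [-0.9, 2.11], [0.09, 2.58], [-1.31, 4.45], [0.11, 2.69], [-2.54, 2.54]. Speed limits (rad/s): [2.39, 2.39, 3.01, 3.14, 3.14, 3.14].

### API

Orientations are given as a rotation vector (axis times angle).
In Python, from workcell import ctrl gives the robot as it stands.
- The arm moves only by the shell command python3 -m jog 'ROWS'. ROWS is JSON, a list of rows, each a list of 3 entries, a list of its own where there are three numbers: the opening, from 0 (shut) to 1 (fully open), then the shift along the tool's x, y, z in cm, then the turn, a rotation vector about the tool's x, y, z in rad. In form: [[claw, [dx, dy, dz], [wx, wy, wz]], ...]. A call has 1 to 8 rows; each row is the pose to reach, as a shift and turn from the pose commanded when the call began, along the tool's axes at that moment; what a row does not reach only later rows make up. A row lasts 1/10 s, in which the tool goes at most 50 mm and 8.59 degrees, less where a joint would pass 70% of its speed; a pose out of reach is approached as far as the arm can. A call with a gripper value outside its range is refused whole. The fingers move at their own pace and stop on an object; the grip force is fixed at half the most. Time passes only in rows, so rows that repeat a pose let the fingers close. It gives the time, the measured TCP pose, the force and the opening at its end, in the units of the state.
- ctrl.get_obs(): the state, without advancing time (a new reading comes with each control period).
- ctrl.get_image(name): name is "scene" or "side" or "wrist"; returns a dict with "color" (480x640x3 uint8, red, green, blue), "z_map" (480x640 float32, mm along the optical axis (not along the pixel's ray), 0 where there is no reading), "fx", "fy", "cx", "cy" (pixels), "pose" (4x4, takes a point from camera to world coordinates). Camera axes: x right, y down, z forward; pixel columns grow to the right and rows downward; lengths in mm; the calibration is good to about 2 mm. The wrist camera is an equidistant fisheye: a pixel r from the principal point sees the ray r / f radians off the axis. A picture is of the moment at which its call begins.
- ctrl.close_job(): hands the job in, once; it reports no verdict.
The state is a dict: "t": time; "qpos": joint angles; "qvel": joint speeds; "joint_torque": joint torques, N m; "ee_pos": TCP position; "orientation": TCP orientation; "ft_force": force on the tool from outside, world axes, zero at the start; "moment": the same for the moment, N m; "width": finger opening in mm.
Only numpy, scipy, OpenCV 4.12 (cv2) and the standard library are available. Lean on these libraries where they do the work, as an engineer would, in place of code of your own. Each camera call takes 0.05 s, during which the arm holds its last target.

## Working session

There is one attempt and no reset: what is moved stays moved. The work goes in short steps, Python scripts to look and compute and a shell command to move; the robot and the scene stay as the last step left them, time stands still between calls to the robot, and variables do not carry over. Pictures are saved under pics/ and viewed, and the job is handed in when it is done.

```bash
ls; mkdir -p pics; python3 - <<'E'
from workcell import ctrl
import cv2
o=ctrl.get_obs()
for k,v in o.items(): print(k,v)
for n in ["scene","side","wrist"]:
    im=ctrl.get_image(n); cv2.imwrite(f"pics/{n}0.png",im["color"][:,:,::-1]); print(n,im["fx"],im["cx"],im["cy"],im["pose"].round(3).tolist())
E
```

```text
pics
t 0.0
qpos [ 1.20897113e+00  4.23789733e-01  1.63070849e+00 -1.10805871e-06
  1.08861148e+00 -1.90252180e-02]
qvel [-0.00030718  0.00083629 -0.00120665  0.00131998  0.00220916  0.00127468]
joint_torque [ 8.53808979e-05 -5.44632518e+01 -2.73675352e+01  6.43947744e-02
  2.26278871e-02 -1.28284523e-04]
ee_pos [209.8676309  588.10609261 221.92635257]
orientation [-1.55549942  0.26927638 -0.26882496]
ft_force [ 0.69622657  0.2569219  -0.41436764]
moment [ 0.03024281 -0.01175951 -0.04128764]
width 87.8604018564397
scene 507.28986389938734 314.2592748555151 232.59939127898096 [[0.107, 0.906, -0.409, 904.072], [0.994, -0.1, 0.038, -150.57], [-0.006, -0.411, -0.912, 918.64], [0.0, 0.0, 0.0, 1.0]]
side 452.5086655413413 323.15631772173754 237.31368197498932 [[0.765, 0.565, -0.31, 806.803], [0.644, -0.676, 0.359, -403.09], [-0.007, -0.474, -0.881, 871.334], [0.0, 0.0, 0.0, 1.0]]
wrist 371.64829954431775 312.91868366690665 238.99237387426342 [[0.335, 0.913, 0.232, 146.978], [0.942, -0.325, -0.084, 611.612], [-0.001, 0.247, -0.969, 385.222], [0.0, 0.0, 0.0, 1.0]]
```

View pics/scene0.png

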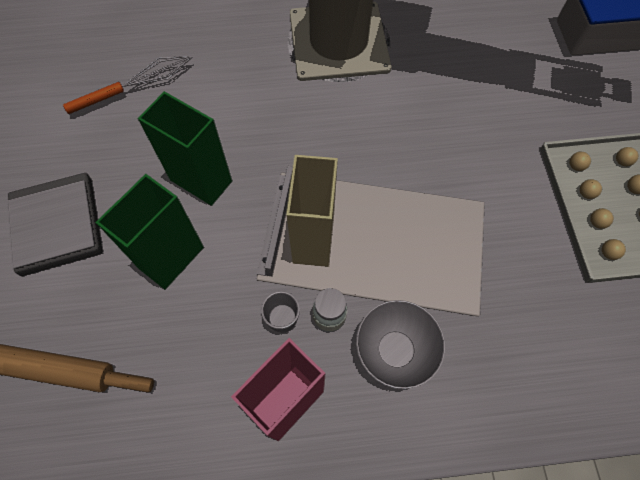

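View pics/side0.png

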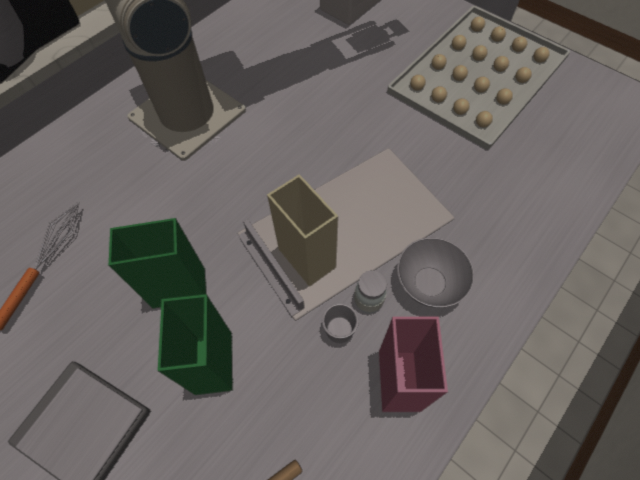

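View pics/wrist0.png

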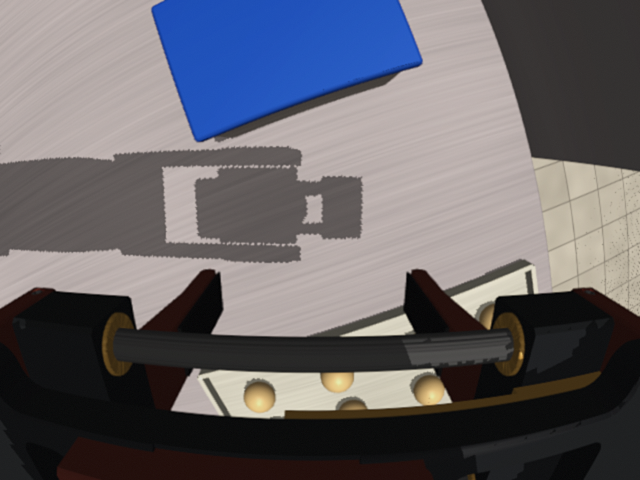

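Scene view: the stop is at the left of the board (columns 262–285). The canister's rim runs from (294,157) to (337,215), and board +y points to image right. The cup (281,312), jar (330,308) and bowl (400,345) lie below the board. Next I'll measure from the point clouds.

```bash
cat > h.py <<'E'
from workcell import ctrl
import numpy as np, cv2
from scipy.spatial.transform import Rotation as R
def cloud(n):
    im=ctrl.get_image(n); z=im["z_map"]; v,u=np.mgrid[:480,:640]
    P=np.stack([(u-im["cx"])/im["fx"]*z,(v-im["cy"])/im["fy"]*z,z],-1)
    W=P@im["pose"][:3,:3].T+im["pose"][:3,3]
    W[z<=0]=np.nan
    return im["color"],W
E
python3 - <<'E'
from h import *
for n in ["scene","side"]:
    c,W=cloud(n)
    z=W[...,2]; hsv=cv2.cvtColor(c,cv2.COLOR_RGB2HSV)
    print(n)
    if n=="scene":
        for uv in [(484,203),(479,312),(345,184),(262,279),(420,250),(275,225),(313,163),(313,215),(294,158),(337,158),(334,214),(290,213)]:
            u,v=uv; print(uv,W[v,u].round(1),hsv[v,u])
    # bounding masks
    reg=(W[...,0]>250)&(W[...,0]<720)&(W[...,1]>-250)&(W[...,1]<250)
    for lo,hi,nm in [(4,12,'board'),(205,230,'rim'),(45,60,'stop')]:
        m=reg&(z>lo)&(z<hi)
        if nm=='rim': m&=(hsv[...,0]>15)&(hsv[...,0]<35)
        m=m.astype(np.uint8); k,l,s,_=cv2.connectedComponentsWithStats(m)
        for i in range(1,k):
            if s[i,4]<60: continue
            p=W[l==i]; r=cv2.minAreaRect(p[:,:2].astype(np.float32))
            print(nm,s[i],"z",np.median(p[:,2]).round(1),[np.round(a,1).tolist() for a in r],np.round(cv2.boxPoints(r),1).tolist())
E
```

```text
scene
(484, 203) [468.8 234.6   9.5] [  4  17 118]
(479, 312) [687.6 171.5   7.3] [  9  26 128]
(345, 184) [393.3 -37.5   7.4] [ 11  28 147]
(262, 279) [ 580.3 -220.8    7.3] [  9  29 141]
(420, 250) [556.2  86.5  11.5] [ 11  29 150]
(275, 225) [ 493.2 -185.9   55.2] [176  15 120]
(313, 163) [ 458.2 -109.   203.8] [20 90 62]
(313, 215) [ 560.  -119.8  217.7] [ 25  73 157]
(294, 158) [ 455.  -139.5  219.2] [ 23  68 149]
(337, 158) [462.5 -70.3 218.8] [ 21  55 135]
(334, 214) [459.7 -68.6   8.6] [ 11  31 130]
(290, 213) [ 554.4 -154.6  221.2] [ 25  74 156]
board [  257   180   228   136 18322] z 8.8 [[521.2, 2.7], [423.8, 245.1], 74.3] [[345.79998779296875, -167.89999389648438], [581.7000122070312, -234.5], [696.7000122070312, 173.39999389648438], [460.79998779296875, 239.89999389648438]]
board [269 196  11  26  71] z 11.0 [[435.2, -186.1], [12.2, 59.2], 74.9] [[405.0, -184.3000030517578], [462.20001220703125, -199.6999969482422], [465.29998779296875, -188.0], [408.20001220703125, -172.5]]
board [264 220  11  25  85] z 11.0 [[484.7, -200.4], [11.9, 54.1], 73.7] [[457.1000061035156, -19
[... 3447 characters left out ...]
244140625, -89.5999984741211]]
stop [398 238  50  49 349] z 54.6 [[688.3, 16.4], [138.2, 51.0], 84.6] [[656.4000244140625, -50.0], [707.2000122070312, -54.79999923706055], [720.2000122070312, 82.9000015258789], [669.4000244140625, 87.5999984741211]]
stop [355 289  31  18 114] z 53.5 [[670.8, -116.5], [58.5, 25.0], 23.0] [[638.9000244140625, -116.4000015258789], [648.7000122070312, -139.39999389648438], [702.5999755859375, -116.5999984741211], [692.7999877929688, -93.5999984741211]]
stop [322 303  37  37 320] z 57.2 [[657.2, -186.1], [65.7, 66.1], 53.6] [[611.0999755859375, -193.0], [664.2999877929688, -232.1999969482422], [703.2999877929688, -179.3000030517578], [650.0, -140.10000610351562]]
```

```bash
cat >> h.py <<'E'
import sys
yd=np.array([.2068,.9784,0]); xd=np.array([.9784,-.2068,0]); foot=np.array([508.7,-113.8,8.])+35*yd
def Rtool(phi):   # phi deg tilt, body toward +y ; jaw axis z = SGN*xd
    p=np.radians(phi); y=-np.sin(p)*yd-np.cos(p)*np.array([0,0,1]); z=SGN*xd
    return np.stack([np.cross(y,z),y,z],1)
SGN=-1
def cur():
    o=ctrl.get_obs(); return np.array(o["ee_pos"]),R.from_rotvec(o["orientation"]).as_matrix(),o
def can2w(th,a,zc,xo=0):
    t=np.radians(th); return foot+(a*np.cos(t)+zc*np.sin(t))*yd+np.array([0,0,-a*np.sin(t)+zc*np.cos(t)])+xo*xd
def rel(P,Rt):
    p,r,o=cur(); d=r.T@(P-p)/10; w=R.from_matrix(r.T@Rt).as_rotvec()
    return d.round(2).tolist(),w.round(4).tolist()
def pull(th,phi,D):   # tip + corner on +y inner wall at depth D
    dl=np.radians(th-phi); q=np.array([-4,210-D])-10*np.array([np.cos(dl),np.sin(dl)]); return can2w(th,*q),Rtool(phi)
def hold(th,phi,L):
    dl=np.radians(th-phi); q=np.array([-66,210])+10*np.array([np.cos(dl),np.sin(dl)])+L*np.array([np.sin(dl),-np.cos(dl)]); return can2w(th,*q),Rtool(phi)
E
python3 - <<'E'
from h import *
import h
p,r,o=cur(); print(r.round(3))
for s in (1,-1):
    h.SGN=s; print(s,rel(np.array([508.7,-113.8,300]),h.Rtool(0)))
E
```

```text
[[ 0.942 -0.     0.336]
 [-0.336 -0.001  0.942]
 [-0.    -1.    -0.001]]
1 ([51.74, -7.73, -56.1], [0.0006, 1.4363, 0.0005])
-1 ([51.74, -7.73, -56.1], [0.0005, -1.7053, -0.0006])
```

```bash
sed -i 's/^SGN=-1/SGN=1/' h.py; python3 - <<'E'
from h import *
print(rel(np.array([580,140,300]),Rtool(0)))
E
```

```text
([49.92, -7.75, -29.8], [0.0006, 1.4363, 0.0005])
```

```bash
python3 -m jog '[[0.6,[49.9,-7.8,-29.8],[0,1.436,0]],[0.6,[49.9,-7.8,-29.8],[0,1.436,0]],[0.6,[49.9,-7.8,-29.8],[0,1.436,0]],[0.6,[49.9,-7.8,-29.8],[0,1.436,0]],[0.6,[49.9,-7.8,-29.8],[0,1.436,0]],[0.6,[49.9,-7.8,-29.8],[0,1.436,0]],[0.6,[49.9,-7.8,-29.8],[0,1.436,0]],[0.6,[49.9,-7.8,-29.8],[0,1.436,0]]]'; python3 - <<'E'
from h import *
print(rel(np.array([580,140,300]),Rtool(0)))
E
```

```text
t: 1.05
ee_pos: [463.3, 281.0, 276.3]
orientation: [-1.219, 1.193, -1.193]
ft_force: [1.0, 1.0, -1.1]
width: 52.9
([14.35, -2.37, 11.36], [-0.0003, 0.2301, -0.0002])
```

```bash
python3 -m jog '[[0.6,[14.3,-2.4,11.4],[0,0.23,0]],[0.6,[14.3,-2.4,11.4],[0,0.23,0]],[0.6,[14.3,-2.4,11.4],[0,0.23,0]],[0.6,[14.3,-2.4,11.4],[0,0.23,0]],[0.6,[14.3,-2.4,11.4],[0,0.23,0]]]'; python3 - <<'E'
from h import *
p,r,o=cur(); print(p,o["qpos"])
print(rel(np.array([580,140,300]),Rtool(0)))
print(rel(np.array([580,140,300]),Rtool(65)))
E
```

```text
t: 1.55
ee_pos: [582.9, 139.9, 300.4]
orientation: [-1.103, 1.358, -1.361]
ft_force: [-0.5, -0.9, 0.8]
width: 52.7
[582.86811258 139.85725281 300.38555322] [ 2.16065739e-01  3.06471718e-01  1.61469845e+00 -8.76940888e-04
  1.21856209e+00  4.22667731e-01]
([0.04, 0.04, -0.28], [-0.002, 0.002, -0.0])
([0.04, 0.04, -0.28], [-0.0029, 0.0006, -1.1345])
```

```bash
python3 -m jog '[[0.6,[0,0,-0.3],[0,0,-1.134]],[0.6,[0,0,-0.3],[0,0,-1.134]],[0.6,[0,0,-0.3],[0,0,-1.134]],[0.6,[0,0,-0.3],[0,0,-1.134]],[0.6,[0,0,-0.3],[0,0,-1.134]],[0.6,[0,0,-0.3],[0,0,-1.134]],[0.6,[0,0,-0.3],[0,0,-1.134]],[0.6,[0,0,-0.3],[0,0,-1.134]]]'; python3 - <<'E'
from h import *
p,r,o=cur(); print(p,o["qpos"].round(3))
print(rel(np.array([580,140,300]),Rtool(65)))
for n in ["side"]:
    c=ctrl.get_image(n)["color"]; cv2.imwrite("pics/side1.png",c[:,:,::-1])
E
```

```text
t: 2.35
ee_pos: [576.3, 145.5, 298.2]
orientation: [-2.012, 0.654, -2.097]
ft_force: [0.7, 1.2, 0.2]
width: 52.9
[576.29719443 145.46781893 298.1650002 ] [ 0.572  0.729  1.354 -0.768  1.927  0.84 ]
([0.36, 0.34, 0.47], [-0.0076, 0.0056, 0.0065])
```

View pics/side1.png

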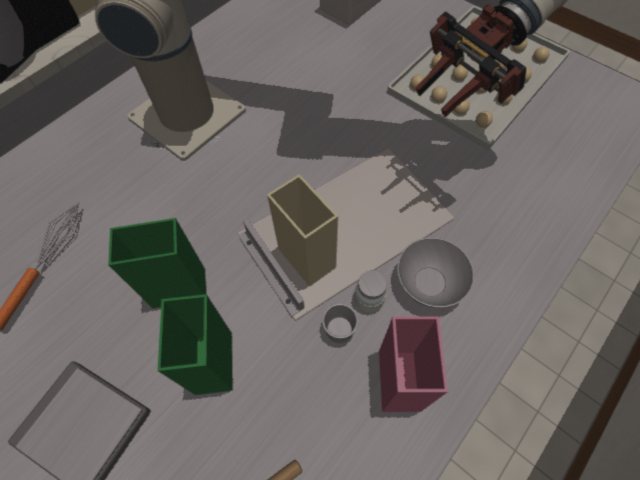

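Tilt 65° is reachable. The gripper is at the top right and nothing was touched. Next, above the canister.

```bash
python3 - <<'E'
from h import *
P,_=pull(0,0,-40); print(P); print(rel(P,Rtool(-10)))
E
```

```text
[513.0428 -93.2536 258.    ]
([6.67, 24.01, -1.42], [-0.0002, 0.0118, 1.32])
```

```bash
python3 -m jog '[[0.6,[6.7,24,-1.4],[0,0.01,1.145]],[0.6,[6.7,24,-1.4],[0,0.01,1.145]],[0.6,[6.7,24,-1.4],[0,0.01,1.145]],[0.6,[6.7,24,-1.4],[0,0.01,1.145]],[0.6,[6.7,24,-1.4],[0,0.01,1.145]],[0.6,[6.7,24,-1.4],[0,0.01,1.145]],[0.6,[6.7,24,-1.4],[0,0.01,1.145]],[0.6,[6.7,24,-1.4],[0,0.01,1.145]]]'; python3 - <<'E'
from h import *
p,r,o=cur(); print(p,o["qpos"].round(3))
P,_=pull(0,0,-30);P=P-11*yd
print(rel(P,Rtool(0)))
E
```

```text
t: 3.2
ee_pos: [514.5, -95.1, 261.1]
orientation: [-1.08, 1.362, -1.358]
ft_force: [-0.2, 0.6, -1.4]
width: 52.6
[514.54608912 -95.09461332 261.12568623] [-0.216  0.222  1.824  0.02   1.084 -0.012]
([0.97, 1.29, -0.2], [-0.0109, -0.0045, -0.0172])
```

```bash
python3 -m jog '[[0.6,[1,1.3,-0.2],[-0.011,-0.004,-0.017]],[0.6,[1,1.3,-0.2],[-0.011,-0.004,-0.017]],[0.6,[1,1.3,-0.2],[-0.011,-0.004,-0.017]]]'; python3 - <<'E'
from h import *
p,r,o=cur(); print(p,o["qpos"].round(3))
c=ctrl.get_image("side")["color"]; cv2.imwrite("pics/side2.png",c[100:340,150:470,::-1].repeat(2,0).repeat(2,1))
c,W=cloud("scene"); cv2.imwrite("pics/scene2.png",c[100:340,180:500,::-1].repeat(2,0).repeat(2,1))
P,_=pull(0,0,45);P=P-6*yd
print(rel(P,Rtool(0)))
E
```

```text
t: 3.5
ee_pos: [509.9, -102.8, 245.1]
orientation: [-1.116, 1.362, -1.36]
ft_force: [1.0, 0.9, -0.1]
width: 52.9
[ 509.85809413 -102.82472929  245.10611948] [-0.217  0.245  1.835 -0.009  1.069 -0.008]
([-0.4, 7.25, 0.11], [0.0067, 0.0043, 0.0069])
```

View pics/side2.png

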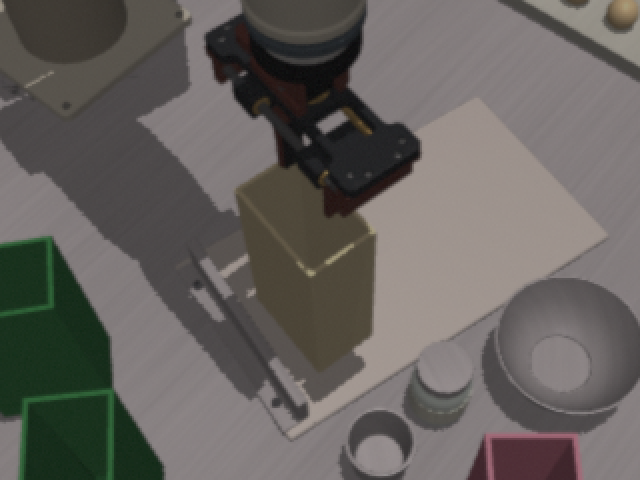

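View pics/scene2.png

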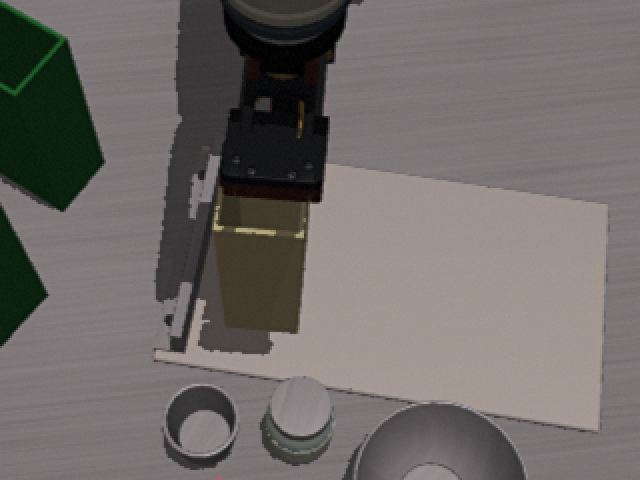

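```bash
python3 -m jog '[[0.6,[-0.2,1,0.1],[0.006,0.004,0.007]],[0.6,[-0.4,2,0.1],[0.006,0.004,0.007]],[0.6,[-0.4,2.5,0.1],[0.006,0.004,0.007]],[0.6,[-0.4,3,0.1],[0.006,0.004,0.007]],[0.6,[-0.4,3.5,0.1],[0.006,0.004,0.007]],[0.6,[-0.4,4,0.1],[0.006,0.004,0.007]]]'; python3 - <<'E'
from h import *
P,_=pull(0,0,45);P=P-6*yd
print(rel(P,Rtool(0)))
E
```

```text
t: 4.2
ee_pos: [511.9, -100.2, 205.5]
orientation: [-1.102, 1.363, -1.362]
ft_force: [-0.5, 0.8, -0.0]
width: 53.0
([-0.1, 3.25, -0.03], [-0.0001, -0.0017, -0.001])
```

```bash
python3 -m jog '[[0.6,[0,0.8,0],[0,0,0]],[0.6,[0,1.6,0],[0,0,0]],[0.6,[0,2.4,0],[0,0,0]],[0.6,[0,3.2,0],[0,0,0]],[0.6,[0,3.2,0],[0,0,0]]]'; python3 - <<'E'
from h import *
for ph in (-15,-30,-35):
    P,Rt=pull(0,ph,45);P=P-3*yd
    print(ph,rel(P,Rt))
c=ctrl.get_image("side")["color"]; cv2.imwrite("pics/side3.png",c[100:340,150:470,::-1].repeat(2,0).repeat(2,1))
E
```

```text
t: 4.7
ee_pos: [511.1, -99.9, 172.6]
orientation: [-1.103, 1.364, -1.36]
ft_force: [-0.4, 0.2, -0.2]
width: 52.4
-15 ([-0.42, 0.22, 0.06], [0.0019, -0.002, 0.2608])
-30 ([-0.52, 0.46, 0.06], [0.0017, -0.0023, 0.5226])
-35 ([-0.57, 0.53, 0.06], [0.0016, -0.0024, 0.6098])
```

View pics/side3.png

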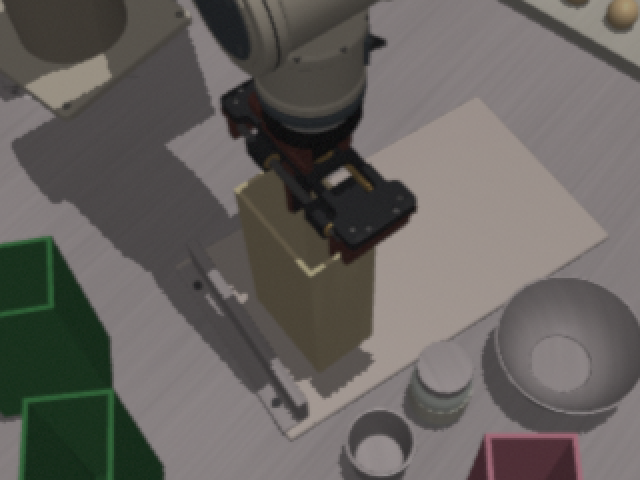

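```bash
python3 -m jog '[[0.6,[-0.1,0.1,0],[0,0,0.08]],[0.6,[-0.2,0.1,0],[0,0,0.16]],[0.6,[-0.3,0.2,0],[0,0,0.24]],[0.6,[-0.4,0.3,0],[0,0,0.32]],[0.6,[-0.4,0.3,0],[0,0,0.32]]]'; python3 - <<'E'
from h import *
p,r,o=cur(); print(p,o["qpos"].round(3),o["ft_force"].round(1))
for ph in (-25,-30,-35):
    P,Rt=pull(0,ph,45);P=P-3*yd
    print(ph,rel(P,Rt))
E
```

```text
t: 5.25
ee_pos: [512.5, -97.5, 170.7]
orientation: [-0.838, 1.469, -1.128]
ft_force: [-0.2, 0.3, 1.1]
width: 52.8
[512.54486062 -97.47364536 170.68976034] [-0.397  0.377  1.893  0.387  0.969 -0.421] [-0.2  0.3  1.1]
-25 ([-0.14, 0.25, -0.04], [-0.0013, -0.0041, 0.1145])
-30 ([-0.16, 0.34, -0.04], [-0.0015, -0.004, 0.2018])
-35 ([-0.18, 0.42, -0.04], [-0.0017, -0.0039, 0.2891])
```

```bash
python3 -m jog '[[0.6,[-0.1,0.1,0],[0,0,0.05]],[0.6,[-0.1,0.2,0],[0,0,0.1]],[0.6,[-0.2,0.3,0],[0,0,0.15]],[0.6,[-0.2,0.3,0],[0,0,0.2]],[0.6,[-0.2,0.3,0],[0,0,0.2]]]'; python3 - <<'E'
from h import *
p,r,o=cur(); print(p,o["qpos"].round(3),o["ft_force"].round(1))
for ph in (-30,-35):
    P,Rt=pull(0,ph,45);P=P-3*yd
    print(ph,rel(P,Rt))
c=ctrl.get_image("side")["color"]; cv2.imwrite("pics/side4.png",c[100:340,150:470,::-1].repeat(2,0).repeat(2,1))
E
```

```text
t: 5.75
ee_pos: [513.1, -93.9, 168.3]
orientation: [-0.677, 1.516, -0.978]
ft_force: [-0.5, 0.1, 1.1]
width: 52.5
[513.14510432 -93.90495106 168.33622239] [-0.492  0.433  1.884  0.578  1.061 -0.629] [-0.5  0.1  1.1]
-30 ([0.11, -0.02, -0.02], [-0.0003, -0.0027, 0.0041])
-35 ([0.1, 0.06, -0.02], [-0.0004, -0.0027, 0.0914])
```

View pics/side4.png

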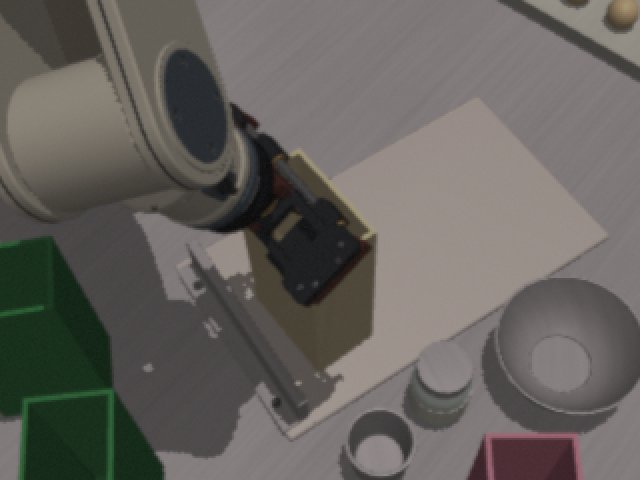

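```bash
cat >> h.py <<'E'
def traj(fn,n):
    for i in range(1,n+1):
        P,Rt=fn(i/n); d,w=rel(P,Rt)
        print('[0.6,[%.2f,%.2f,%.2f],[%.3f,%.3f,%.3f]]'%(*d,*w))
E
python3 - <<'E'
from h import *
traj(lambda s: pull(10*s,-30+10*s,47),8)
E
```

```text
[0.6,[-0.34,0.46,-0.03],[-0.000,-0.002,-0.017]]
[0.6,[-0.65,0.61,-0.03],[-0.000,-0.002,-0.039]]
[0.6,[-0.95,0.78,-0.03],[-0.000,-0.002,-0.060]]
[0.6,[-1.25,0.95,-0.03],[-0.000,-0.002,-0.082]]
[0.6,[-1.55,1.13,-0.03],[-0.000,-0.002,-0.104]]
[0.6,[-1.85,1.31,-0.03],[-0.000,-0.002,-0.126]]
[0.6,[-2.13,1.50,-0.03],[-0.000,-0.002,-0.148]]
[0.6,[-2.42,1.69,-0.03],[-0.000,-0.002,-0.170]]
```

```bash
python3 -m jog '[[0.6,[-0.35,0.45,0],[0,0,-0.017]],[0.6,[-0.65,0.6,0],[0,0,-0.04]],[0.6,[-0.95,0.8,0],[0,0,-0.06]],[0.6,[-1.25,0.95,0],[0,0,-0.08]]]';  python3 - <<'E'
from h import *
traj(lambda s: pull(4+8*s,-26+8*s,47),6)
E
```

```text
t: 6.2
ee_pos: [516.6, -77.3, 166.9]
orientation: [-0.744, 1.496, -1.038]
ft_force: [-0.8, -0.6, 0.0]
width: 52.8
[0.6,[0.04,0.03,-0.02],[-0.001,-0.000,-0.008]]
[0.6,[-0.29,0.19,-0.02],[-0.001,-0.000,-0.032]]
[0.6,[-0.61,0.36,-0.02],[-0.001,-0.000,-0.055]]
[0.6,[-0.93,0.54,-0.02],[-0.001,-0.000,-0.078]]
[0.6,[-1.25,0.73,-0.02],[-0.001,-0.000,-0.101]]
[0.6,[-1.57,0.93,-0.02],[-0.001,-0.000,-0.125]]
```

```bash
python3 -m jog '[[0.6,[-0.3,0.2,0],[0,0,-0.03]],[0.6,[-0.6,0.35,0],[0,0,-0.055]],[0.6,[-0.95,0.55,0],[0,0,-0.08]],[0.6,[-1.25,0.75,0],[0,0,-0.1]],[0.6,[-1.6,0.95,0],[0,0,-0.125]],[0.6,[-1.6,0.95,0],[0,0,-0.125]]]';  cat >> h.py <<'E'
def look(tag):
    out=[]
    for n in ["side","scene"]:
        c,W=cloud(n); hsv=cv2.cvtColor(c,cv2.COLOR_RGB2HSV)
        m=(hsv[...,0]>15)&(hsv[...,0]<35)&(hsv[...,1]>45)&(W[...,2]>14)&(np.abs(W[...,0]-510)<200)&(np.abs(W[...,1])<260)
        m=cv2.morphologyEx(m.astype(np.uint8),cv2.MORPH_OPEN,np.ones((2,2)))>0
        q=W[m]-foot; s=q@yd; x=q@xd; h=q[:,2]
        # outer side-wall (max x): silhouettes
        for X in (1,):
            k=x>np.percentile(x,99)-4
            print(n,m.sum(),"x99 %.1f x1 %.1f"%(np.percentile(x,99),np.percentile(x,1)),"hmax %.1f smax %.1f smin %.1f"%(np.percentile(h,99.5),np.percentile(s,99.5),np.percentile(s,.5)))
            r=cv2.minAreaRect(np.stack([s[k],h[k]],1).astype(np.float32)); print("  side wall rect (s,h):",np.round(cv2.boxPoints(r),0).tolist())
        out.append(c[90:330,170:490,::-1].repeat(2,0).repeat(2,1))
    cv2.imwrite(f"pics/{tag}.png",cv2.resize(np.hstack(out),(800,300)))
E
python3 - <<'E'
from h import *
look("l5")
E
```

```text
t: 6.8
ee_pos: [520.6, -58.9, 165.3]
orientation: [-0.845, 1.464, -1.13]
ft_force: [-0.3, -0.1, 0.7]
width: 52.7
side 3903 x99 nan x1 nan hmax nan smax nan smin nan
  side wall rect (s,h): [[0.0, 0.0], [0.0, 0.0], [0.0, 0.0], [0.0, 0.0]]
scene 2911 x99 nan x1 nan hmax nan smax nan smin nan
  side wall rect (s,h): [[0.0, 0.0], [0.0, 0.0], [0.0, 0.0], [0.0, 0.0]]
```

View pics/l5.png

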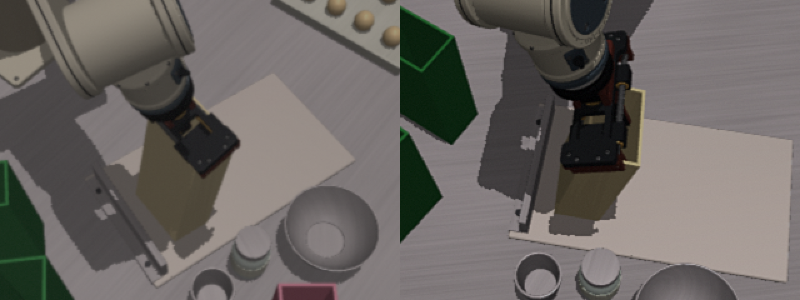

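The canister is tilted about 12° with its foot in place. Continuing, and fixing the NaN in the helper.

```bash
sed -i 's/np.ones((2,2)))>0/np.ones((2,2)))>0; m\&=np.isfinite(W[...,2])\&(W[...,2]>14)/' h.py
python3 - <<'E'
from h import *
look("l6")
traj(lambda s: pull(12+10*s,-18+10*s,47),8)
E
```

```text
side 3804 x99 55.1 x1 -50.6 hmax 271.4 smax 45.4 smin -65.4
  side wall rect (s,h): [[-67.0, 10.0], [26.0, 2.0], [47.0, 256.0], [-46.0, 263.0]]
scene 2721 x99 56.3 x1 -51.8 hmax 277.1 smax 44.6 smin -65.2
  side wall rect (s,h): [[-68.0, 11.0], [25.0, 3.0], [50.0, 261.0], [-44.0, 270.0]]
[0.6,[-0.36,0.15,-0.03],[-0.001,-0.002,-0.024]]
[0.6,[-0.67,0.30,-0.03],[-0.001,-0.002,-0.046]]
[0.6,[-0.97,0.47,-0.03],[-0.001,-0.002,-0.068]]
[0.6,[-1.27,0.64,-0.03],[-0.001,-0.002,-0.089]]
[0.6,[-1.57,0.82,-0.03],[-0.001,-0.002,-0.111]]
[0.6,[-1.86,1.01,-0.04],[-0.001,-0.002,-0.133]]
[0.6,[-2.15,1.20,-0.04],[-0.001,-0.002,-0.155]]
[0.6,[-2.43,1.40,-0.04],[-0.001,-0.002,-0.177]]
```

```bash
python3 -m jog '[[0.6,[-0.2,0.1,0],[0,0,-0.012]],[0.6,[-0.36,0.15,0],[0,0,-0.024]],[0.6,[-0.52,0.22,0],[0,0,-0.035]],[0.6,[-0.67,0.3,0],[0,0,-0.046]],[0.6,[-0.82,0.38,0],[0,0,-0.057]],[0.6,[-0.97,0.47,0],[0,0,-0.068]],[0.6,[-1.12,0.55,0],[0,0,-0.078]],[0.6,[-1.27,0.64,0],[0,0,-0.089]]]'
python3 - <<'E'
from h import *
look("l7")
traj(lambda s: pull(17+10*s,-13+10*s,47),8)
E
```

```text
t: 7.8
ee_pos: [523.4, -46.1, 162.8]
orientation: [-0.917, 1.44, -1.197]
ft_force: [0.5, -0.0, 0.3]
width: 52.8
side 4468 x99 55.1 x1 -50.6 hmax 272.4 smax 55.3 smin -63.9
  side wall rect (s,h): [[-64.0, 15.0], [25.0, -0.0], [71.0, 271.0], [-19.0, 286.0]]
scene 3375 x99 56.4 x1 -51.7 hmax 273.0 smax 63.8 smin -64.1
  side wall rect (s,h): [[-68.0, 14.0], [29.0, -2.0], [73.0, 254.0], [-24.0, 271.0]]
[0.6,[-0.27,0.14,-0.03],[-0.000,-0.001,-0.021]]
[0.6,[-0.57,0.30,-0.03],[-0.000,-0.001,-0.043]]
[0.6,[-0.88,0.47,-0.03],[-0.000,-0.001,-0.065]]
[0.6,[-1.18,0.64,-0.03],[-0.000,-0.001,-0.087]]
[0.6,[-1.47,0.82,-0.03],[-0.000,-0.001,-0.109]]
[0.6,[-1.77,1.00,-0.03],[-0.000,-0.001,-0.131]]
[0.6,[-2.05,1.19,-0.03],[-0.000,-0.001,-0.152]]
[0.6,[-2.34,1.39,-0.03],[-0.000,-0.001,-0.174]]
```

```bash
python3 -m jog '[[0.6,[-0.12,0.06,0],[0,0,-0.01]],[0.6,[-0.27,0.14,0],[0,0,-0.021]],[0.6,[-0.42,0.22,0],[0,0,-0.032]],[0.6,[-0.57,0.3,0],[0,0,-0.043]],[0.6,[-0.72,0.38,0],[0,0,-0.054]],[0.6,[-0.88,0.47,0],[0,0,-0.065]],[0.6,[-1.03,0.55,0],[0,0,-0.076]],[0.6,[-1.18,0.64,0],[0,0,-0.087]]]'
python3 - <<'E'
from h import *
look("l8")
traj(lambda s: pull(22+10*s,-8+10*s,47),8)
E
```

```text
t: 8.7
ee_pos: [526.0, -33.4, 159.1]
orientation: [-0.989, 1.412, -1.261]
ft_force: [-0.5, -0.4, 0.2]
width: 52.8
side 5032 x99 55.2 x1 -50.6 hmax 269.0 smax 78.6 smin -60.7
  side wall rect (s,h): [[-64.0, 22.0], [32.0, -4.0], [102.0, 259.0], [6.0, 285.0]]
scene 4039 x99 56.4 x1 -51.2 hmax 274.2 smax 85.9 smin -61.6
  side wall rect (s,h): [[-66.0, 21.0], [35.0, -5.0], [100.0, 245.0], [-1.0, 272.0]]
[0.6,[-0.31,0.14,-0.03],[-0.000,-0.001,-0.022]]
[0.6,[-0.61,0.30,-0.03],[-0.000,-0.001,-0.044]]
[0.6,[-0.92,0.47,-0.03],[-0.000,-0.001,-0.065]]
[0.6,[-1.22,0.64,-0.03],[-0.000,-0.001,-0.087]]
[0.6,[-1.51,0.82,-0.03],[-0.000,-0.001,-0.109]]
[0.6,[-1.81,1.00,-0.03],[-0.000,-0.001,-0.131]]
[0.6,[-2.10,1.19,-0.03],[-0.000,-0.001,-0.153]]
[0.6,[-2.38,1.39,-0.03],[-0.000,-0.001,-0.174]]
```

View pics/l8.png

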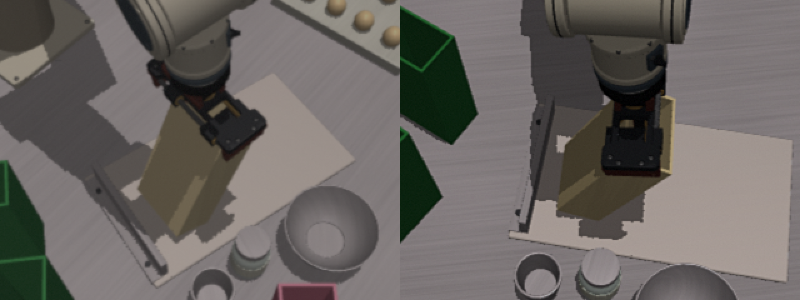

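```bash
python3 -m jog '[[0.6,[-0.15,0.07,0],[0,0,-0.011]],[0.6,[-0.31,0.14,0],[0,0,-0.022]],[0.6,[-0.46,0.22,0],[0,0,-0.033]],[0.6,[-0.61,0.3,0],[0,0,-0.044]],[0.6,[-0.92,0.47,0],[0,0,-0.065]],[0.6,[-1.22,0.64,0],[0,0,-0.087]],[0.6,[-1.51,0.82,0],[0,0,-0.109]],[0.6,[-1.81,1,0],[0,0,-0.131]]]'
cat >> h.py <<'E'
def ang(show=True):
    from scipy.optimize import least_squares
    S=[];H=[];res=[]
    for n in ["side","scene"]:
        c,W=cloud(n); hsv=cv2.cvtColor(c,cv2.COLOR_RGB2HSV)
        m=(hsv[...,0]>15)&(hsv[...,0]<35)&(hsv[...,1]>45)&(W[...,2]>12)&(np.abs(W[...,0]-520)<200)&(np.abs(W[...,1])<260)
        # back wall (-y outer) / top plane: fit plane ransac by normals about xd
        q=W[m]-foot; s=q@yd;x=q@xd;h=q[:,2]
        best=None
        for t in np.arange(0,95,.5):
            T=np.radians(t); a=s*np.cos(T)-h*np.sin(T)   # canister a coord should be const on -y wall
            hist,e=np.histogram(a,bins=np.arange(-100,20,1.5)); i=hist.argmax()
            if best is None or hist[i]>best[0]: best=(hist[i],t,e[i]+.75)
        T=np.radians(best[1]);a=s*np.cos(T)-h*np.sin(T);zc=s*np.sin(T)+h*np.cos(T)
        k=np.abs(a-best[2])<2
        print(n,"plane pts %d theta %.1f a %.1f  zc range %.0f..%.0f x %.0f..%.0f"%(*best,*np.percentile(zc[k],[1,99]),*np.percentile(x[k],[1,99])))
E
python3 - <<'E'
from h import *
look("l9"); ang()
traj(lambda s: pull(28+10*s,-2+10*s,47),8)
E
```

```text
t: 9.6
ee_pos: [530.1, -14.5, 151.8]
orientation: [-1.096, 1.365, -1.357]
ft_force: [-0.4, 0.9, 0.3]
width: 52.8
side 5726 x99 55.1 x1 -51.2 hmax 259.1 smax 104.3 smin -56.2
  side wall rect (s,h): [[-60.0, 29.0], [31.0, -9.0], [134.0, 244.0], [43.0, 281.0]]
scene 4756 x99 56.3 x1 -49.5 hmax 267.1 smax 109.9 smin -57.2
  side wall rect (s,h): [[-64.0, 30.0], [34.0, -10.0], [140.0, 251.0], [43.0, 291.0]]
side plane pts 2110 theta 32.0 a -67.8  zc range 3..205 x -54..54
scene plane pts 2094 theta 32.5 a -72.2  zc range 2..186 x -54..55
[0.6,[0.05,-0.02,-0.03],[-0.000,-0.001,0.004]]
[0.6,[-0.26,0.13,-0.03],[-0.000,-0.001,-0.018]]
[0.6,[-0.57,0.28,-0.03],[0.000,-0.001,-0.040]]
[0.6,[-0.88,0.45,-0.04],[0.000,-0.001,-0.062]]
[0.6,[-1.18,0.62,-0.04],[0.000,-0.001,-0.084]]
[0.6,[-1.47,0.80,-0.04],[0.000,-0.001,-0.105]]
[0.6,[-1.77,0.98,-0.04],[0.000,-0.001,-0.127]]
[0.6,[-2.06,1.17,-0.04],[0.000,-0.001,-0.149]]
```

```bash
python3 - <<'E'
from h import *
p,r,o=cur(); phi=np.degrees(np.arctan2(-r[:,1]@yd,-r[2,1])); print("phi",phi)
for th in (30,32):
    t=np.radians(th); q=p-foot; s,h=q@yd,q[2]; a=s*np.cos(t)-h*np.sin(t); zc=s*np.sin(t)+h*np.cos(t)
    dl=np.radians(th-phi); d=np.array([np.sin(dl),-np.cos(dl)]); n=np.array([np.cos(dl),np.sin(dl)])
    e=np.array([a,zc])-[-66,210]; print(th,a,zc,"L",e@d,"lateral",e@n)
traj(lambda s: hold(32+14*s,-.8+16*s,68-4*s),8)
E
```

```text
phi -0.5316599476632324
30 -14.202313180374887 157.85015527695722 L 71.23316520153935 lateral 18.122992023163302
32 -19.702552488496508 157.25834364532457 L 69.36336899909466 lateral 10.670473382682209
[0.6,[-0.38,0.03,-0.03],[0.000,-0.001,-0.030]]
[0.6,[-0.78,0.20,-0.04],[0.000,-0.001,-0.065]]
[0.6,[-1.18,0.39,-0.04],[0.000,-0.001,-0.100]]
[0.6,[-1.58,0.59,-0.04],[0.000,-0.001,-0.135]]
[0.6,[-1.98,0.81,-0.04],[0.000,-0.001,-0.170]]
[0.6,[-2.37,1.03,-0.04],[0.000,-0.001,-0.205]]
[0.6,[-2.75,1.27,-0.04],[0.000,-0.001,-0.240]]
[0.6,[-3.13,1.51,-0.04],[0.000,-0.001,-0.275]]
```

```bash
python3 -m jog '[[0.6,[-0.38,0.03,-0.04],[0,0,-0.03]],[0.6,[-0.78,0.2,-0.04],[0,0,-0.065]],[0.6,[-1.18,0.39,-0.04],[0,0,-0.1]],[0.6,[-1.58,0.59,-0.04],[0,0,-0.135]],[0.6,[-1.98,0.81,-0.04],[0,0,-0.17]],[0.6,[-2.37,1.03,-0.04],[0,0,-0.205]],[0.6,[-2.75,1.27,-0.04],[0,0,-0.24]],[0.6,[-3.13,1.51,-0.04],[0,0,-0.275]]]'
python3 - <<'E'
from h import *
ang()
traj(lambda s: hold(46+14*s,15.2+16*s,64-4*s),8)
E
```

```text
t: 10.6
ee_pos: [536.2, 16.0, 137.0]
orientation: [-1.32, 1.248, -1.552]
ft_force: [0.1, -0.3, 0.3]
width: 52.8
side plane pts 2186 theta 46.0 a -67.8  zc range 3..262 x -55..54
scene plane pts 2615 theta 46.5 a -72.2  zc range 2..230 x -54..55
[0.6,[-0.38,0.12,-0.00],[0.001,-0.000,-0.034]]
[0.6,[-0.81,0.28,-0.00],[0.001,-0.000,-0.069]]
[0.6,[-1.23,0.45,-0.00],[0.001,-0.000,-0.104]]
[0.6,[-1.65,0.63,-0.00],[0.001,-0.000,-0.139]]
[0.6,[-2.07,0.82,-0.00],[0.001,-0.000,-0.174]]
[0.6,[-2.48,1.03,-0.00],[0.001,-0.000,-0.209]]
[0.6,[-2.89,1.25,-0.00],[0.001,-0.000,-0.244]]
[0.6,[-3.29,1.48,-0.00],[0.001,-0.000,-0.279]]
```

Tracking well: measured 46°, as commanded.

```bash
python3 -m jog '[[0.6,[-0.38,0.12,0],[0,0,-0.034]],[0.6,[-0.81,0.28,0],[0,0,-0.069]],[0.6,[-1.23,0.45,0],[0,0,-0.104]],[0.6,[-1.65,0.63,0],[0,0,-0.139]],[0.6,[-2.07,0.82,0],[0,0,-0.174]],[0.6,[-2.48,1.03,0],[0,0,-0.209]],[0.6,[-2.89,1.25,0],[0,0,-0.244]],[0.6,[-3.29,1.48,0],[0,0,-0.279]]]'
python3 - <<'E'
from h import *
look("l10");ang()
traj(lambda s: hold(60+14*s,31.2+16*s,60-4*s),8)
E
```

```text
t: 11.5
ee_pos: [542.0, 43.1, 114.0]
orientation: [-1.546, 1.098, -1.741]
ft_force: [0.5, 0.7, -0.9]
width: 52.5
side 6825 x99 55.0 x1 -51.1 hmax 211.6 smax 196.2 smin -31.8
  side wall rect (s,h): [[-42.0, 57.0], [19.0, -21.0], [239.0, 149.0], [178.0, 227.0]]
scene 8202 x99 55.9 x1 -51.2 hmax 211.0 smax 196.9 smin -32.9
  side wall rect (s,h): [[-44.0, 57.0], [22.0, -23.0], [239.0, 155.0], [173.0, 235.0]]
side plane pts 2167 theta 60.5 a -69.2  zc range 3..210 x -55..54
scene plane pts 2626 theta 60.5 a -72.2  zc range 1..264 x -54..55
[0.6,[-0.51,0.11,-0.01],[0.001,-0.001,-0.035]]
[0.6,[-0.95,0.25,-0.01],[0.001,-0.001,-0.070]]
[0.6,[-1.40,0.40,-0.01],[0.001,-0.001,-0.105]]
[0.6,[-1.84,0.56,-0.01],[0.001,-0.001,-0.140]]
[0.6,[-2.28,0.73,-0.01],[0.001,-0.001,-0.174]]
[0.6,[-2.71,0.92,-0.01],[0.001,-0.001,-0.209]]
[0.6,[-3.14,1.12,-0.01],[0.001,-0.001,-0.244]]
[0.6,[-3.57,1.34,-0.01],[0.001,-0.001,-0.279]]
```

View pics/l10.png

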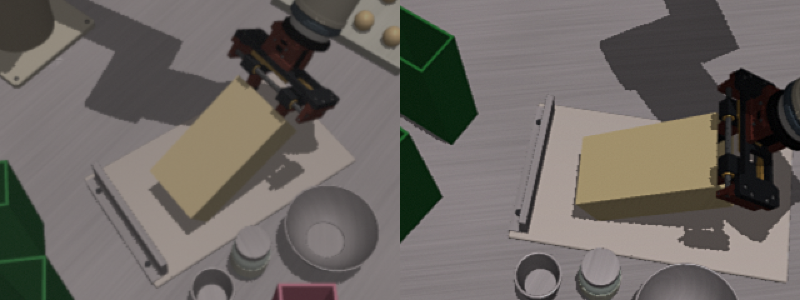

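```bash
python3 -m jog '[[0.6,[-0.51,0.11,0],[0,0,-0.035]],[0.6,[-0.95,0.25,0],[0,0,-0.07]],[0.6,[-1.4,0.4,0],[0,0,-0.105]],[0.6,[-1.84,0.56,0],[0,0,-0.14]],[0.6,[-2.28,0.73,0],[0,0,-0.174]],[0.6,[-2.71,0.92,0],[0,0,-0.209]],[0.6,[-3.14,1.12,0],[0,0,-0.244]],[0.6,[-3.57,1.34,0],[0,0,-0.279]]]'
python3 - <<'E'
from h import *
p,r,o=cur(); print(o["qpos"].round(2)); ang()
traj(lambda s: hold(74+17*s,47.2+16*s,56-4*s),8)
E
```

```text
t: 12.5
ee_pos: [546.9, 66.7, 83.6]
orientation: [-1.769, 0.914, -1.92]
ft_force: [0.0, 0.7, -0.9]
width: 52.8
[ 0.44  0.79  1.63 -0.65  1.35  1.  ]
side plane pts 1937 theta 73.5 a -67.8  zc range 5..210 x -55..54
scene plane pts 2568 theta 75.0 a -72.2  zc range 0..207 x -54..55
[0.6,[-0.49,0.08,0.03],[0.001,0.001,-0.033]]
[0.6,[-1.09,0.23,0.03],[0.001,0.001,-0.067]]
[0.6,[-1.69,0.41,0.03],[0.001,0.001,-0.102]]
[0.6,[-2.29,0.60,0.03],[0.001,0.001,-0.137]]
[0.6,[-2.88,0.82,0.03],[0.001,0.001,-0.172]]
[0.6,[-3.46,1.07,0.03],[0.001,0.001,-0.207]]
[0.6,[-4.04,1.33,0.03],[0.001,0.001,-0.242]]
[0.6,[-4.60,1.61,0.03],[0.001,0.001,-0.277]]
```

```bash
python3 -m jog '[[0.6,[-0.49,0.08,0.03],[0,0,-0.033]],[0.6,[-1.09,0.23,0.03],[0,0,-0.067]],[0.6,[-1.69,0.41,0.03],[0,0,-0.102]],[0.6,[-2.29,0.6,0.03],[0,0,-0.137]],[0.6,[-2.88,0.82,0.03],[0,0,-0.172]]]'
python3 - <<'E'
from h import *
p,r,o=cur(); print(o["qpos"].round(2)); look("l11"); ang()
traj(lambda s: hold(84.6+7*s,57.2+6*s,54-3*s),6)
E
```

```text
t: 13.1
ee_pos: [550.0, 79.9, 56.7]
orientation: [-1.903, 0.784, -2.024]
ft_force: [1.1, -1.0, -0.5]
width: 52.8
[ 0.49  0.92  1.55 -0.7   1.48  1.07]
side 6310 x99 55.0 x1 -51.2 hmax 125.5 smax 265.7 smin -4.8
  side wall rect (s,h): [[-14.0, 69.0], [10.0, -28.0], [282.0, 41.0], [258.0, 138.0]]
scene 8347 x99 55.6 x1 -57.6 hmax 482.7 smax 299.6 smin -4.8
  side wall rect (s,h): [[-15.0, 70.0], [8.0, -26.0], [259.0, 35.0], [236.0, 130.0]]
side plane pts 1971 theta 84.5 a -69.2  zc range 3..272 x -55..54
scene plane pts 2485 theta 84.5 a -70.8  zc range 1..205 x -54..55
[0.6,[-0.44,0.10,-0.02],[0.002,-0.000,-0.019]]
[0.6,[-0.78,0.16,-0.02],[0.002,-0.000,-0.036]]
[0.6,[-1.13,0.22,-0.02],[0.002,-0.000,-0.054]]
[0.6,[-1.48,0.30,-0.02],[0.002,-0.000,-0.071]]
[0.6,[-1.82,0.37,-0.02],[0.002,0.000,-0.089]]
[0.6,[-2.17,0.46,-0.02],[0.002,0.000,-0.106]]
```

View pics/l11.png

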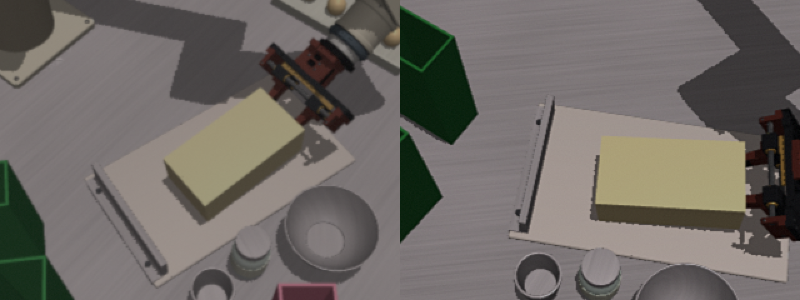

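```bash
python3 -m jog '[[0.6,[-0.44,0.1,-0.02],[0,0,-0.019]],[0.6,[-0.78,0.16,-0.02],[0,0,-0.036]],[0.6,[-1.13,0.22,-0.02],[0,0,-0.054]],[0.6,[-1.48,0.3,-0.02],[0,0,-0.071]],[0.6,[-1.82,0.37,-0.02],[0,0,-0.089]],[0.6,[-2.17,0.46,-0.02],[0,0,-0.106]],[0.6,[-2.17,0.46,-0.02],[0,0,-0.106]]]'
python3 - <<'E'
from h import *
p,r,o=cur(); print(p,o["qpos"].round(2)); ang()
# further lower 4mm, then retreat +yd
P=p-np.array([0,0,3.]); print(rel(P,r)); 
for k in (30,60,100): print(rel(P+k*yd+np.array([0,0,k*.0]),r))
E
```

```text
t: 14.0
ee_pos: [551.2, 87.6, 35.9]
orientation: [-1.983, 0.698, -2.083]
ft_force: [-0.9, -0.7, -0.7]
width: 52.5
[551.22983864  87.55017448  35.89274073] [ 0.51  1.01  1.49 -0.73  1.56  1.11]
side plane pts 1771 theta 90.0 a -69.2  zc range 3..210 x -55..54
scene plane pts 2489 theta 90.0 a -70.8  zc range 0..206 x -54..55
([-0.33, 0.16, -0.02], [-0.0001, -0.0007, -0.0013])
([-1.68, -2.52, -0.03], [-0.0001, -0.0007, -0.0013])
([-3.04, -5.19, -0.03], [-0.0001, -0.0007, -0.0013])
([-4.84, -8.76, -0.04], [-0.0001, -0.0007, -0.0013])
```

```bash
python3 -m jog '[[0.6,[-0.3,0,0],[0,0,0]],[0.6,[-0.4,-0.5,0],[0,0,0]],[0.6,[-0.4,-2,0],[0,0,0]],[0.6,[-0.4,-4,0],[0,0,0]],[0.6,[-0.4,-6,0],[0,0,0]],[0.6,[-0.4,-8,0],[0,0,0]],[0.6,[-0.4,-10,0],[0,0,0]]]'
python3 - <<'E'
from h import *
p,r,o=cur(); print(p,o["qpos"].round(2)); look("l12"); ang()
for n in ["scene","side"]:
    c,W=cloud(n); hsv=cv2.cvtColor(c,cv2.COLOR_RGB2HSV)
    m=(hsv[...,0]>15)&(hsv[...,0]<40)&(W[...,2]>70)&(W[...,2]<86)&(W[...,1]<160)&(np.abs(W[...,0]-520)<150)
    m=m.astype(np.uint8);k,l,s,_=cv2.connectedComponentsWithStats(m);i=1+s[1:,4].argmax()
    q=W[l==i];rr=cv2.minAreaRect(q[:,:2].astype(np.float32)); print(n,np.median(q[:,2]),np.round(rr[0],1),np.round(rr[1],1),rr[2],np.round(cv2.boxPoints(rr),1).tolist())
E
```

```text
t: 14.8
ee_pos: [570.9, 178.3, 79.5]
orientation: [-1.979, 0.7, -2.083]
ft_force: [0.3, -0.5, -0.3]
width: 52.9
[570.9326406  178.33175722  79.53803629] [ 0.6   1.01  1.33 -0.67  1.72  1.05]
side 5862 x99 55.0 x1 -51.1 hmax 129.7 smax 336.5 smin 0.9
  side wall rect (s,h): [[-11.0, 69.0], [11.0, -33.0], [373.0, 44.0], [352.0, 146.0]]
scene 7689 x99 55.8 x1 -52.1 hmax 139.9 smax 335.6 smin 1.2
  side wall rect (s,h): [[-12.0, 69.0], [11.0, -35.0], [371.0, 44.0], [348.0, 148.0]]
side plane pts 1850 theta 90.0 a -69.2  zc range 3..209 x -55..54
scene plane pts 2459 theta 90.0 a -70.8  zc range 0..205 x -54..55
scene 78.88015003250041 [537.   21.4] [210.  113.2] 77.96885681152344 [[459.79998779296875, -69.5], [570.5, -93.0999984741211], [614.2999877929688, 112.19999694824219], [503.5, 135.8000030517578]]
side 77.53418140361157 [537.7  24.4] [211.8 111.8] 78.27696228027344 [[461.3999938964844, -67.9000015258789], [570.9000244140625, -90.5999984741211], [613.9000244140625, 116.80000305175781], [504.5, 139.5]]
```

View pics/l12.png

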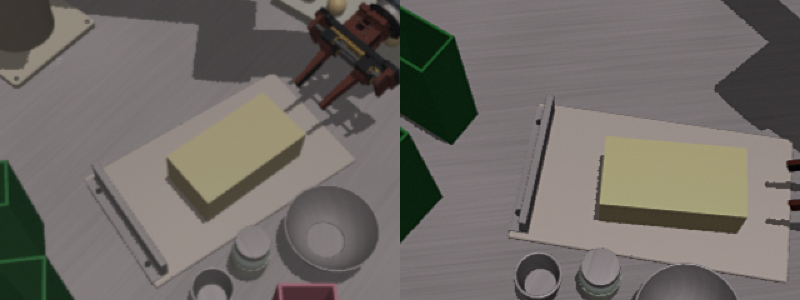

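Lying flat: centre is (537,23), yaw −11.9°, with the board at −15.8°. Now I'll stand the tool upright in the board's yaw, open wide, then push on the rim.

```bash
cat >> h.py <<'E'
by=np.radians(15.85); YB=np.array([np.sin(by),np.cos(by),0]); XB=np.array([np.cos(by),-np.sin(by),0]); B0=np.array([522.,4,0])
RB=np.stack([np.cross([0,0,-1.],XB),[0,0,-1.],XB],1)
def bp(x,y,z): return B0+x*XB+y*YB+np.array([0,0,z])
E
python3 - <<'E'
from h import *
print(rel(bp(5,165,110),RB))
E
```

```text
([3.47, -0.22, 0.48], [-0.0359, 0.0599, 1.1024])
```

```bash
python3 -m jog '[[0.97,[3.5,-0.2,0.5],[-0.036,0.06,1.102]],[0.97,[3.5,-0.2,0.5],[-0.036,0.06,1.102]],[0.97,[3.5,-0.2,0.5],[-0.036,0.06,1.102]],[0.97,[3.5,-0.2,0.5],[-0.036,0.06,1.102]],[0.97,[3.5,-0.2,0.5],[-0.036,0.06,1.102]],[0.97,[3.5,-0.2,0.5],[-0.036,0.06,1.102]],[0.97,[3.5,-0.2,0.5],[-0.036,0.06,1.102]],[0.97,[3.5,-0.2,0.5],[-0.036,0.06,1.102]]]'
python3 - <<'E'
from h import *
p,r,o=cur(); print(p,o["qpos"].round(2))
print(rel(bp(5,155,30),RB))
E
```

```text
t: 15.9
ee_pos: [571.5, 159.1, 110.9]
orientation: [-1.059, 1.413, -1.41]
ft_force: [0.3, 0.3, -0.1]
width: 85.1
[571.53255897 159.06226119 110.94324158] [0.25 0.52 1.77 0.   0.84 0.53]
([0.8, 8.09, -0.03], [-0.0009, -0.0038, -0.0043])
```

```bash
python3 -m jog '[[0.97,[0.4,2,0],[0,0,0]],[0.97,[0.6,4,0],[0,0,0]],[0.97,[0.6,6,0],[0,0,0]],[0.97,[0.6,8,0],[0,0,0]],[0.97,[0.6,8,0],[0,0,0]]]'
python3 - <<'E'
from h import *
look("l13")
for y in (142,137,132,124,116): print(rel(bp(5,y,30),RB))
E
```

```text
t: 16.4
ee_pos: [568.1, 154.5, 27.7]
orientation: [-1.07, 1.414, -1.41]
ft_force: [-0.6, -0.1, -0.7]
width: 85.3
side 5934 x99 55.1 x1 -51.2 hmax 132.7 smax 254.8 smin 0.9
  side wall rect (s,h): [[-16.0, 66.0], [19.0, -51.0], [288.0, 30.0], [252.0, 147.0]]
scene 7725 x99 55.8 x1 -51.9 hmax 139.7 smax 253.1 smin 1.2
  side wall rect (s,h): [[-17.0, 68.0], [18.0, -48.0], [286.0, 32.0], [252.0, 148.0]]
([1.67, 0.02, -0.01], [0.0007, -0.0005, 0.0005])
([2.17, 0.02, -0.01], [0.0007, -0.0005, 0.0005])
([2.67, 0.02, -0.01], [0.0007, -0.0005, 0.0005])
([3.47, 0.02, -0.0], [0.0007, -0.0005, 0.0005])
([4.27, 0.02, -0.0], [0.0007, -0.0005, 0.0005])
```

View pics/l13.png

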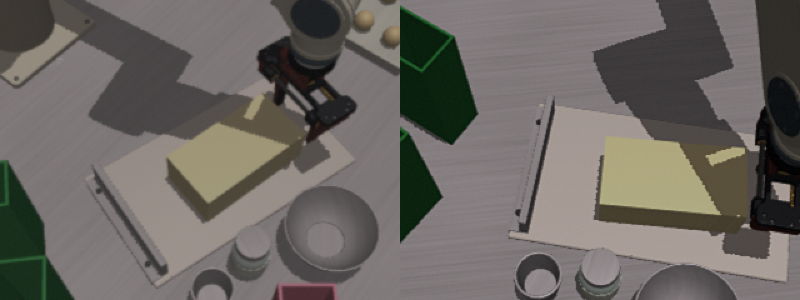

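```bash
python3 -m jog '[[0.97,[0.7,0,0],[0,0,0]],[0.97,[1.4,0,0],[0,0,0]],[0.97,[1.7,0,0],[0,0,0]],[0.97,[2,0,0],[0,0,0]],[0.97,[2.3,0,0],[0,0,0]],[0.97,[2.6,0,0],[0,0,0]],[0.97,[3,0,0],[0,0,0]],[0.97,[3.4,0,0],[0,0,0]]]'
cat >> h.py <<'E'
def lie():
    for n in ["scene","side"]:
        c,W=cloud(n); hsv=cv2.cvtColor(c,cv2.COLOR_RGB2HSV)
        m=(hsv[...,0]>15)&(hsv[...,0]<40)&(hsv[...,1]>45)&(W[...,2]>70)&(W[...,2]<86)&(W[...,1]<150)&(np.abs(W[...,0]-520)<150)
        m=m.astype(np.uint8);k,l,s,_=cv2.connectedComponentsWithStats(m);i=1+s[1:,4].argmax()
        q=W[l==i];u=q-B0; yb=u@YB; xb=u@XB
        rr=cv2.minAreaRect(np.stack([xb,yb],1).astype(np.float32)); b=cv2.boxPoints(rr); b=b[b[:,1].argsort()]
        e=b[1]-b[0]; e=e*np.sign(e[0])
        # base edge line fit: per x-bin min y
        bins=np.arange(np.percentile(xb,3),np.percentile(xb,97),6); X=[];Y=[]
        for j in bins[:-1]:
            k2=(xb>=j)&(xb<j+6)
            if k2.sum()>10: X.append(j+3);Y.append(np.percentile(yb[k2],1))
        f=np.polyfit(X,Y,1)
        print(n,"base edge y %.1f angle %.3f (fit y %.1f ang %.3f) x %.1f; size"%(b[:2,1].mean(),np.arctan2(e[1],e[0]),np.polyval(f,np.mean(X)),f[0],b[:2,0].mean()),np.round(rr[1],1))
E
python3 - <<'E'
from h import *
lie()
p,r,o=cur(); print(o["ft_force"].round(2), (p-B0)@YB,(p-B0)@XB)
E
```

```text
t: 17.3
ee_pos: [562.1, 123.2, 30.7]
orientation: [-1.064, 1.408, -1.41]
ft_force: [2.1, 2.5, 2.9]
width: 85.4
scene base edge y -97.2 angle 0.024 (fit y -94.6 ang 0.024) x 8.7; size [113.4 203.8]
side base edge y -95.3 angle 0.025 (fit y -94.0 ang 0.028) x 7.0; size [113.  215.4]
[0.71 1.16 0.45] 124.88690963820967 5.342271325004528
```

```bash
python3 -m jog '[[0.97,[0.5,0,0],[0,0,0]],[0.97,[1,0,0],[0,0,0]],[0.97,[1.5,0,0],[0,0,0]],[0.97,[2,0,0],[0,0,0]],[0.97,[2.5,0,0],[0,0,0]],[0.97,[3,0,0],[0,0,0]],[0.97,[3.5,0,0],[0,0,0]],[0.97,[4,0,0],[0,0,0]]]'
python3 - <<'E'
from h import *
lie()
p,r,o=cur(); print(o["ft_force"].round(2), (p-B0)@YB,(p-B0)@XB)
print(rel(bp(5,60,30),RB))
E
```

```text
t: 18.2
ee_pos: [550.3, 84.2, 30.3]
orientation: [-1.065, 1.41, -1.41]
ft_force: [0.6, 3.1, 0.9]
width: 85.3
scene base edge y -136.8 angle 0.002 (fit y -134.0 ang 0.000) x 3.4; size [112.2 199.3]
side base edge y -134.6 angle 0.003 (fit y -132.9 ang -0.002) x 2.5; size [112.2 214.6]
[0.36 0.34 0.25] 84.49980774767614 5.176979820792716
([2.45, 0.02, -0.02], [0.0001, -0.0002, 0.0003])
```

```bash
python3 -m jog '[[0.97,[0.5,0,0],[0,0,0]],[0.97,[1,0,0],[0,0,0]],[0.97,[1.5,0,0],[0,0,0]],[0.97,[2,0,0],[0,0,0]],[0.97,[2.5,0,0],[0,0,0]],[0.97,[3,0,0],[0,0,0]],[0.97,[3.4,0,0],[0,0,0]],[0.97,[3.6,0,0],[0,0,0]]]'
python3 - <<'E'
from h import *
lie()
p,r,o=cur(); print(o["ft_force"].round(2), (p-B0)@YB,(p-B0)@XB)
look("l14")
E
```

```text
t: 19.1
ee_pos: [540.7, 49.6, 30.4]
orientation: [-1.065, 1.41, -1.41]
ft_force: [0.4, 1.4, -0.2]
width: 85.7
scene base edge y -172.6 angle 0.001 (fit y -169.9 ang -0.005) x 3.6; size [113. 197.]
side base edge y -169.7 angle 0.005 (fit y -168.1 ang -0.004) x 2.9; size [112.9 213.4]
[-0.37  0.64  0.07] 49.11864295197966 5.524867424369584
side 6223 x99 48.0 x1 -66.5 hmax 135.5 smax 146.4 smin -88.9
  side wall rect (s,h): [[37.0, 11.0], [116.0, -8.0], [152.0, 143.0], [72.0, 162.0]]
scene 7128 x99 48.1 x1 -66.7 hmax 139.1 smax 143.6 smin -89.4
  side wall rect (s,h): [[13.0, 15.0], [112.0, -8.0], [147.0, 145.0], [48.0, 168.0]]
```

View pics/l14.png

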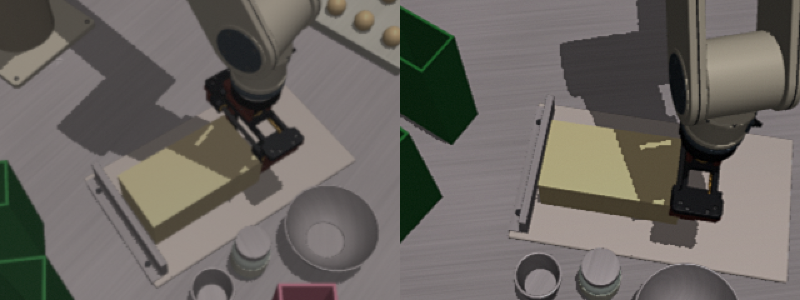

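Gap is about 9 mm. Closing in small steps, watching the force.

```bash
python3 -m jog '[[0.97,[0.15,0,0],[0,0,0]],[0.97,[0.3,0,0],[0,0,0]],[0.97,[0.45,0,0],[0,0,0]],[0.97,[0.6,0,0],[0,0,0]],[0.97,[0.6,0,0],[0,0,0]]]'
python3 -m jog '[[0.97,[0.1,0,0],[0,0,0]],[0.97,[0.1,0,0],[0,0,0]]]'
python3 - <<'E'
from h import *
p,r,o=cur(); print(o["ft_force"].round(2), (p-B0)@YB,(p-B0)@XB)
E
```

```text
t: 19.8
ee_pos: [539.3, 44.2, 30.4]
orientation: [-1.065, 1.409, -1.41]
ft_force: [0.8, 1.8, 0.3]
width: 85.1
t: 20.0
ee_pos: [539.0, 43.3, 30.4]
orientation: [-1.064, 1.409, -1.41]
ft_force: [0.2, 0.5, 0.1]
width: 85.0
[0.24 0.5  0.07] 42.4382450139559 5.6485271538196145
```

```bash
for i in 1 2; do python3 -m jog '[[0.97,[0.05,0,0],[0,0,0]],[0.97,[0.1,0,0],[0,0,0]],[0.97,[0.1,0,0],[0,0,0]]]'; done
```

```text
t: 20.3
ee_pos: [538.8, 42.4, 30.5]
orientation: [-1.065, 1.409, -1.41]
ft_force: [0.5, 1.7, 2.7]
width: 85.1
t: 20.6
ee_pos: [538.5, 41.4, 30.4]
orientation: [-1.064, 1.409, -1.41]
ft_force: [1.3, 1.7, 1.7]
width: 84.9
```

```bash
python3 -m jog '[[0.97,[0.05,0,0],[0,0,0]],[0.97,[0.05,0,0],[0,0,0]]]'; python3 -m jog '[[0.97,[0.05,0,0],[0,0,0]],[0.97,[0.05,0,0],[0,0,0]]]'; python3 -m jog '[[0.97,[0.05,0,0],[0,0,0]],[0.97,[0.05,0,0],[0,0,0]]]'; python3 - <<'E'
from h import *
lie()
E
```

```text
t: 20.8
ee_pos: [538.4, 40.9, 30.5]
orientation: [-1.064, 1.409, -1.41]
ft_force: [0.8, 2.3, 1.2]
width: 85.1
t: 21.0
ee_pos: [538.5, 40.7, 30.5]
orientation: [-1.064, 1.409, -1.41]
ft_force: [1.6, 4.1, 1.0]
width: 85.4
t: 21.2
ee_pos: [538.6, 40.6, 30.5]
orientation: [-1.063, 1.41, -1.41]
ft_force: [2.3, 7.8, 0.8]
width: 84.7
scene base edge y -181.8 angle -0.001 (fit y -179.0 ang -0.004) x 3.4; size [196.  113.5]
side base edge y -178.8 angle -0.001 (fit y -177.1 ang 0.000) x 2.2; size [214.5 112.7]
```

The force climbs (2.3 → 4.1 → 7.8 N) while the tool stalls, so the base is seated on the stop. Backing off now.

```bash
python3 -m jog '[[0.97,[-0.3,0,0],[0,0,0]],[0.97,[-1,0,0],[0,0,0]],[0.97,[-2.5,0,0],[0,0,0]],[0.97,[-4.5,0,0],[0,0,0]],[0.97,[-5,-3,0],[0,0,0]],[0.97,[-5,-8,0],[0,0,0]],[0.97,[-5,-13,0],[0,0,0]],[0.97,[-5,-17,0],[0,0,0]]]'; python3 -m jog '[[0.97,[-4,-3,0],[0,0,0]],[0.97,[-9,-5,0],[0,0,0]],[0.97,[-12,-8,0],[0,0,0]],[0.97,[-12,-8,0],[0,0,0]],[0.97,[-12,-8,0],[0,0,0]]]'
python3 - <<'E'
from h import *
lie(); look("l15")
for n in ["scene","side"]:
    c,W=cloud(n); reg=(W[...,0]>350)&(W[...,0]<600)&(W[...,1]<-120)&(W[...,1]>-230)&(W[...,2]>48)&(W[...,2]<58)
    r=cv2.minAreaRect(np.stack([(W[reg]-B0)@XB,(W[reg]-B0)@YB],1).astype(np.float32)); print(n,"stop",np.round(cv2.boxPoints(r),1).tolist())
cv2.imwrite("pics/scene15.png",ctrl.get_image("scene")["color"][:,:,::-1])
E
```

```text
t: 22.1
ee_pos: [551.8, 89.1, 203.1]
orientation: [-1.064, 1.408, -1.41]
ft_force: [0.4, 0.1, -0.3]
width: 85.4
t: 22.6
ee_pos: [583.9, 204.7, 280.6]
orientation: [-1.066, 1.407, -1.409]
ft_force: [0.7, -1.3, -1.3]
width: 85.2
scene base edge y -181.7 angle 0.001 (fit y -179.0 ang -0.002) x 3.3; size [113.3 210.1]
side base edge y -178.8 angle 0.001 (fit y -177.0 ang -0.003) x 2.4; size [112.9 211.2]
side 6285 x99 49.2 x1 -67.2 hmax 385.5 smax 306.8 smin -97.0
  side wall rect (s,h): [[42.0, 21.0], [99.0, -10.0], [310.0, 386.0], [253.0, 417.0]]
scene 7662 x99 48.9 x1 -66.8 hmax 387.7 smax 302.9 smin -97.3
  side wall rect (s,h): [[25.0, 20.0], [92.0, -16.0], [309.0, 389.0], [242.0, 425.0]]
scene stop [[-110.19999694824219, -115.30000305175781], [-109.5999984741211, -195.10000610351562], [110.0, -193.39999389648438], [109.4000015258789, -113.5]]
side stop [[-111.9000015258789, -190.1999969482422], [109.5, -190.8000030517578], [109.69999694824219, -113.5999984741211], [-111.80000305175781, -113.0]]
```

View pics/scene15.png

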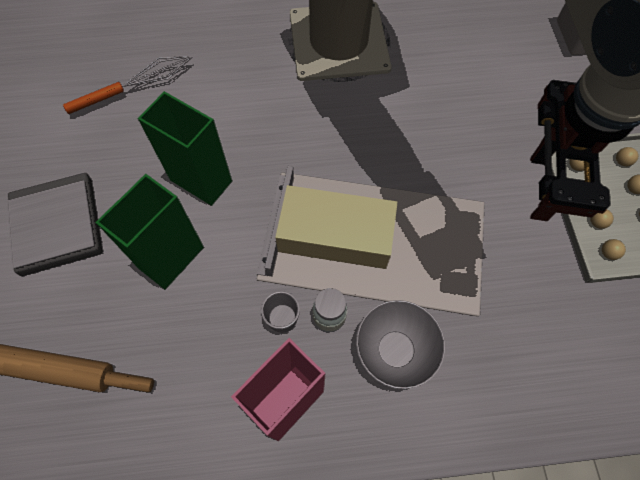

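The canister lies flush against the stop (columns 278–396), the bowl, jar and cup haven't moved, and the arm is clear. Handing in.

```bash
python3 - <<'E'
from workcell import ctrl
print(ctrl.close_job())
E
```

```text
the job is handed in; nothing more can be done
None
```

The canister is lying on its broad side with its base against the stop and its mouth pointing away from it. I handed the job in at about 23 s of the 70 s allowed; it reports no verdict.

**How it was done:**
- **Lowering:** I put the fingertips in the mouth, tilted about 30° to the canister so the gap left for it to fall through was small. I pulled it past its balance point and lowered it slowly to 90°, with its foot staying in place.
- **Pushing back:** I pushed on the rim with the fingers wide open until the tool stalled against the stop, then backed off and moved clear. The highest force I read was about 8 N, taken only at the end of each move.

**Last checks:**

| Check | Measured | Limit |
|---|---|---|
| Base position along the board (y) | about −182 mm (scene camera), −179 mm (side camera) | −186 to −174 mm |
| Squareness to the stop | about 0.001 rad | below 0.06 rad |
| Offset from centre line (x) | about 3 mm | ±80 mm |

- **Disagreement:** the cameras differ by about 3 mm on the base position. They differ about as much on the stop's back edge, so I put it down to calibration.
- **Tilt:** both cameras read 90° once it was lying down, and its top stayed at the expected height. I did not refit the angle after the final push.
- **Bowl, jar and cup:** they look unmoved in the last picture, but I did not measure their positions again.
- **Failures:** no check failed.

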